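# Clip the laryngoscope handles into the rack by size

## Task

Put the three steel laryngoscope handles lying on the worktop back onto the sloping clip rack, in order of length: the shortest in the left clips, the medium one in the middle, the longest on the right (left and right as you face the rack). Press each, lying straight up the slope and centred on the two rails, until it snaps fully home in both of its clips; the clip board is sprung, so press on firmly until you feel the click, but do not ram it. Leave the stapler, the sticky notes and the glue stick where they are.

Things in the scene. Friction and masses are not known exactly. Their poses are not given: they have to be found in the camera images.
- handle_short: The short laryngoscope handle: satin-steel round bar, diameter 22, length 125 mm, the last 14 mm at its +x end a 22 mm square head block (so it does not roll). Origin on its axis at half length; x along the axis to the head; z up as it lies at the start (axis 11 mm above the worktop). All three are alike but for length. 0.08 to 0.25 kg.
- handle_medium: The medium laryngoscope handle: satin-steel round bar, diameter 22, length 155 mm, the last 14 mm at its +x end a 22 mm square head block (so it does not roll). Origin on its axis at half length; x along the axis to the head; z up as it lies at the start (axis 11 mm above the worktop). All three are alike but for length. 0.08 to 0.25 kg.
- handle_long: The long laryngoscope handle: satin-steel round bar, diameter 22, length 185 mm, the last 14 mm at its +x end a 22 mm square head block (so it does not roll). Origin on its axis at half length; x along the axis to the head; z up as it lies at the start (axis 11 mm above the worktop). All three are alike but for length. 0.08 to 0.25 kg.
- clip_left (a point): Clip place on the robot's left (+y side): where the midpoint of a fully home handle lies, midway between the two rails. x up the slope (the way the handle lies), y along the rails to the rack's left, z straight out of the slope, towards the robot and up. Moves with the sprung clip board. Places are 75 mm apart.
- clip_middle (a point): Clip place in the middle: where the midpoint of a fully home handle lies, midway between the two rails. x up the slope (the way the handle lies), y along the rails to the rack's left, z straight out of the slope, towards the robot and up. Moves with the sprung clip board. Places are 75 mm apart.
- clip_right (a point): Clip place on the robot's right (-y side): where the midpoint of a fully home handle lies, midway between the two rails. x up the slope (the way the handle lies), y along the rails to the rack's left, z straight out of the slope, towards the robot and up. Moves with the sprung clip board. Places are 75 mm apart.
- rack: White sheet stand fixed to the worktop, base 150 x 216 mm, origin on the worktop below the middle clip place, x to its back, y to its left. Its face slopes at 25 degrees to the worktop, low edge towards the robot; clip places are 115 mm above the worktop.
- clip_board: Plate 104 (upslope) x 204 mm, origin centre of its back, axes as the clips'. Two rails along y, each 12 mm wide, 60 mm apart between centres: 48 mm free between for fingers, plate 30 mm below a home axis. It floats on springs: gives up to 20 mm inwards (4 N to start, less with handles on it; then 0.7 N/mm) and returns, so the click comes 1 to 12 mm beyond the measured home point.
- jaw_middle_0_l: One of the 12 sprung steel jaws (a pair on each rail at each place; this: middle place, lower rail, left). Lips 17 mm apart reach over a home handle; flared tips stand 15 mm out from its axis and guide a handle within 3 mm of centre. Lips are met 15 mm before home; snapping into both clips takes some 10 to 17 N; the force drops at the click.
- stapler: Desk stapler, 36 x 143 x 46 mm, standing behind the handles: bystander. Origin under its centre.
- sticky_notes: Block of sticky notes 75 x 75 x 16 mm, in front of the rack: bystander. Origin under its centre.
- glue_stick: Glue stick standing upright, 25 mm diameter, 86 mm high, behind and left of the rack: bystander. Origin under its centre.
Things that resemble listed ones, but are neither listed nor needed, are in the scene too. What is shaped like the handle_medium but orange or turquoise is not meant.

How it is judged:
By the outcome, as a careful person would: the job done as asked, in the order asked, and still so for the second after the job is handed in, with the robot touching nothing.
It also fails if it takes over 72 s, if anything falls off the work surface, if the arm or the gripper's body presses on something with over 40 N, if the wrist force passes 120 N, or if a joint passes its speed limit or range.

## Robot

A 6-joint arm with a two-finger parallel gripper is mounted at the origin on a cart in front of the work surface, level with it; the furniture and walls round the work are solid. World frame = base frame: x ahead of the robot, y to its left, z up, the work surface at z = 0. Lengths are in m, angles in rad, forces in N, time in s.
With the tool pointing down it reaches from about 0.35 to 0.975 m from the base axis. Payload 4.9 kg.
Tool frame: the origin (TCP) lies at the very end of the fingers, on their centre line; the grasp point (between the pads) lies 19 mm behind it; z points along the fingers, y is the line along which they close (so a half turn about z gives the same grasp; the last joint's range is limited). The gripper opens to 85 mm and grips with 20 to 120 N. Pads are 22 mm wide; open, the fingers measure 114 mm over their backs; the gripper's body (76 mm by 85 mm) begins 54 mm behind the grasp point. The pads swing forward as they close: fully open they stand 13 mm farther back than shut.
Start: joints at [1.143, 0.053, 1.613, -0, 1.476, -0.119], TCP at [0.19, 0.595, 0.231] pointing down, gripper open.
Joint ranges: [-3.01, 3.01], [-1.01, 2.22], [0.06, 2.58], [-1.02, 4.17], [0.09, 2.62], [-3.14, 3.14]. Speed limits (rad/s): [2.57, 2.57, 3.14, 3.14, 3.14, 3.14].

## Interface

Orientations are given as a unit quaternion [w, x, y, z].
In Python, from plant import manip gives the robot as it stands.
- The arm moves only by the tool move_arm, never from a script. Its argument "plan" is a list that holds one entry, the list of rows, each a list of 7 numbers: the shift along the tool's x, y, z as a fraction of full scale, then the turn, a rotation vector about the tool's x, y, z as a fraction of full scale, then the closure, from 0 (fully open) to 1 (shut). In form: [[[dx, dy, dz, wx, wy, wz, fingers], ...]]. A call has exactly 10 rows; each row shifts and turns the commanded pose from where the row before left it, along the tool's axes as they then stand; what a row does not reach is not made up. Full scale, the value 1, is 0.12 m for a shift and 0.15 rad for a turn. A row lasts 1/8 s, in which the tool goes at most 62.5 mm and 10.7 degrees, less where a joint would pass 70% of its speed; a pose out of reach is approached as far as the arm can. A call with a number of a shift or a turn outside -1 to 1 is refused whole. A call with a gripper value outside its range is refused whole. The fingers move at their own pace and stop on an object; the grip force is fixed at half the most. Time passes only in rows, so rows that do not move let the fingers close, or fill a call up. It gives the time, the measured TCP pose, the force, the opening and the grip force at its end, in the units of the state.
- manip.state(): the state, without advancing time (a new reading comes with each control period).
- manip.grab_frame(name): name is "scene" or "side" or "wrist"; returns a dict with "pixels" (420x560x3 uint8, blue, green, red), "depth" (420x560 float32, m along the optical axis (not along the pixel's ray), 0 where there is no reading), "vfov" (degrees; the focal length in pixels is half the picture's height over the tangent of half this angle, whatever the lens; pixels are square), "cx", "cy" (the principal point, pixels), "view" (4x4, takes a point from world to camera coordinates). Camera axes: x right, y down, z forward; pixel columns grow to the right and rows downward; lengths in m; the calibration is good to about 2 mm. The wrist camera is an equidistant fisheye: a pixel r from the principal point sees the ray r / f radians off the axis. A picture is of the moment at which its call begins.
- manip.job_done(): hands the job in; it is judged then, once.
The state is a dict: "time": time; "joint_pos": joint angles; "joint_vel": joint speeds; "joint_efforts": joint torques, N m; "tool_pos": TCP position; "tool_rot": TCP orientation; "contact_force": force on the tool from outside, world axes, zero at the start; "ft_torque": the same for the moment, N m; "gripper_width": opening from 0.0 (shut) to 1.0 (fully open); "grasp_force": force on a finger pad.
Only numpy, scipy, OpenCV 4.12 (cv2) and the standard library are available. Lean on these libraries where they do the work, as an engineer would, in place of code of your own. Each camera call takes 0.05 s, during which the arm holds its last target. There are 200 camera calls.

## Working session

There is one attempt and no reset: what is moved stays moved. The work goes in short steps, Python scripts to look and compute and a tool call to move; the robot and the scene stay as the last step left them, time stands still between calls to the robot, and variables do not carry over. Pictures are saved under pics/ and viewed, at most 10 in all, crops included, and the job is handed in when it is done.

Besides the shell and the picture viewer there is one more tool, called after "Request:" by a JSON object that holds its "name" and its "arguments". move_arm: Moves the arm, as the interface text tells. Its arguments: {"type":"object","properties":{"plan":{"type":"array"}},"required":["plan"]}

```bash
ls; mkdir -p pics; cat > h.py <<'E'
import numpy as np, cv2
from plant import manip
from scipy.spatial.transform import Rotation as R
def grab(n):
    f=manip.grab_frame(n); f['f']=f['pixels'].shape[0]/2/np.tan(np.radians(f['vfov'])/2); return f
def cloud(f):  # pinhole -> world points HxWx3
    d=f['depth']; v,u=np.mgrid[:d.shape[0],:d.shape[1]]
    P=np.stack([(u-f['cx'])/f['f']*d,(v-f['cy'])/f['f']*d,d],-1)
    V=np.linalg.inv(f['view']); W=P@V[:3,:3].T+V[:3,3]; W[d==0]=np.nan; return W
def rot(s): q=s['tool_rot']; return R.from_quat([q[1],q[2],q[3],q[0]])
E
python3 - <<'E'
from h import *
print(manip.state())
for n in('scene','side'):
    f=grab(n); cv2.imwrite(f'pics/{n}0.png',f['pixels']); np.savez(f'{n}0.npz',**f); print(n,f['vfov'],np.linalg.inv(f['view'])[:3].round(3).tolist())
E
```

```text
pics
{'time': 0.0, 'joint_pos': array([ 1.14297538e+00,  5.33838647e-02,  1.61428933e+00, -7.66514374e-06,
        1.47598416e+00, -1.18999675e-01]), 'joint_vel': array([-4.66935318e-04, -5.81057162e-04, -7.59244245e-04, -5.66726169e-04,
       -1.63771960e-04, -3.62148719e-05]), 'joint_efforts': array([-1.24998160e-04, -3.93719566e+01, -3.70157647e+01,  2.90909611e-05,
        7.52463442e-03, -2.37542645e-05]), 'tool_pos': array([0.18970353, 0.59486685, 0.23004905]), 'tool_rot': array([-2.75078640e-04,  1.53797332e-01,  9.88101875e-01, -9.95034997e-04]), 'contact_force': array([ 0.2638384 , -0.01363638,  0.41303287]), 'ft_torque': array([-0.02061667, -0.02105114, -0.00491976]), 'grasp_force': 0.0, 'gripper_width': 1.0012399567731682}
scene 47.74043335504969 [[0.483, -0.617, 0.621, -0.456], [-0.876, -0.346, 0.337, -0.424], [0.007, -0.706, -0.708, 1.221]]
side 43.16890978093727 [[0.998, 0.058, -0.039, 0.575], [0.068, -0.673, 0.736, -0.962], [0.017, -0.737, -0.676, 1.076]]
```

View pics/scene0.png

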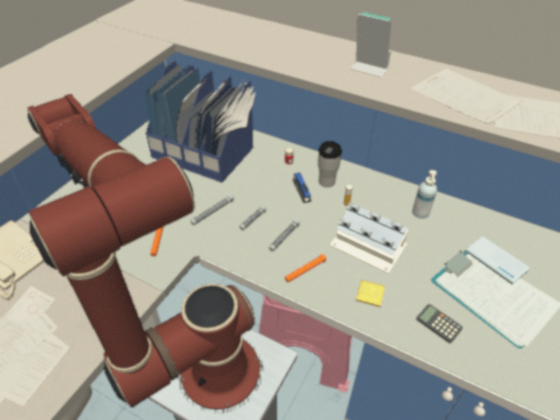

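View pics/side0.png

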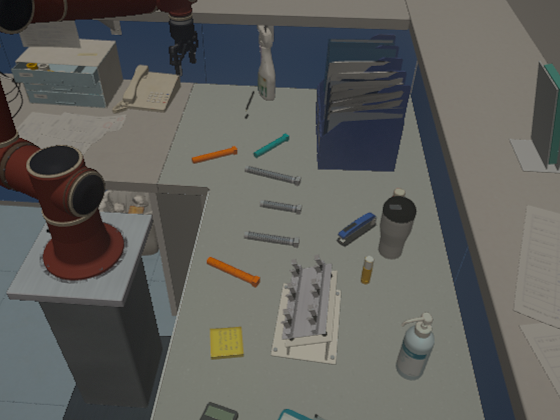

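Side view shows the three grey handles: long at (273,174), short at (281,206) and medium at (272,239). Their heads are at the right end. The rack is at (308,310). Next I'll measure these.

```bash
cat > m.py <<'E'
from h import *
f=dict(np.load('side0.npz')); W=cloud(f); g=dict(np.load('scene0.npz')); G=cloud(g)
def fit(W,box):
    u0,u1,v0,v1=box; P=W[v0:v1,u0:u1].reshape(-1,3); P=P[(P[:,2]>.008)&(P[:,2]<.035)]
    c=cv2.minAreaRect(P[:,:2].astype(np.float32)); return P,c
for n,b,b2 in(('long',(240,306,160,188),(188,238,192,226)),('short',(255,306,196,216),(237,269,204,231)),('med',(240,304,228,249),(266,303,218,252))):
    for X,bb in((W,b),(G,b2)):
        P,c=fit(X,bb); print(n,len(P),np.round(c[0],4),np.round(c[1],4),round(c[2],1),'top',np.nanpercentile(P[:,2],95).round(4))
# rack cloud: heights map
for X,bb in((W,(265,350,250,365)),(G,(325,415,195,270))):
    u0,u1,v0,v1=bb; P=X[v0:v1,u0:u1].reshape(-1,3); P=P[(P[:,2]>.04)&(P[:,2]<.2)]
    print('rack',len(P),P.min(0).round(3),P.max(0).round(3))
    # ransac plane with ~25deg slope
    rng=np.random.default_rng(0);best=0
    for _ in range(2000):
        a=P[rng.choice(len(P),3,False)]; n=np.cross(a[1]-a[0],a[2]-a[0]); n/=np.linalg.norm(n)+1e-12; n*=np.sign(n[2])
        if abs(np.degrees(np.arccos(n[2]))-25)>5: continue
        i=abs((P-a[0])@n)<.0025
        if i.sum()>best: best=i.sum();N=n;I=i
    Q=P[I]; N=np.linalg.svd(Q-Q.mean(0),full_matrices=False)[2][2]; N*=np.sign(N[2])
    print(best,'normal',N.round(3),'tilt',np.degrees(np.arccos(N[2])).round(1),'yaw',np.degrees(np.arctan2(-N[1],-N[0])).round(1),'mean',Q.mean(0).round(3))
    print(cv2.minAreaRect(Q[:,:2].astype(np.float32)))
    c=Q.mean(0);h=(P-c)@N; print(np.histogram(h,bins=np.arange(-.06,.06,.004)))
E
python3 m.py
python3 - <<'E'
import cv2
a=cv2.imread('pics/side0.png')[245:370,255:360]; cv2.imwrite('pics/r.png',cv2.resize(a,None,fx=4.5,fy=4.5,interpolation=cv2.INTER_CUBIC))
E
```

```text
long 379 [0.4986 0.3836] [0.0813 0.1851] 72.3 top 0.0245
long 281 [0.4828 0.3522] [0.0419 0.1861] 74.0 top 0.0239
short 292 [0.5263 0.2136] [0.0271 0.1246] 83.1 top 0.0253
short 191 [0.519  0.2096] [0.0346 0.1329] 82.3 top 0.0253
med 419 [0.5148 0.0849] [0.1663 0.0644] 2.0 top 0.0251
med 242 [0.5042 0.0604] [0.0586 0.1607] 84.7 top 0.0245
rack 3882 [ 0.555 -0.294  0.04 ] [ 0.683 -0.081  0.147]
1368 normal [-0.421  0.032  0.906] tilt 25.0 yaw -4.3 mean [ 0.618 -0.199  0.091]
((0.6135610938072205, -0.18708524107933044), (0.20577768981456757, 0.0946870967745781), 85.3961181640625)
(array([  3,   2,   4,   3,   2,   5,  12, 242, 485,  55,   4,   0,   0,
        24, 715, 911, 123, 123, 260, 292, 107,  75,  78,  67, 104, 126,
        51,   2,   0]), array([-6.00000000e-02, -5.60000000e-02, -5.20000000e-02, -4.80000000e-02,
       -4.40000000e-02, -4.00000000e-02, -3.60000000e-02, -3.20000000e-02,
       -2.80000000e-02, -2.40000000e-02, -2.00000000e-02, -1.60000000e-02,
       -1.20000000e-02, -8.00000000e-03, -4.00000000e-03,  5.55111512e-17,
        4.00000000e-03,  8.00000000e-03,  1.20
[... 501 characters left out ...]
,   0,  24,  81,  58,   8,   0,   7,
       115, 435, 484, 209,  78, 140, 173,  76,  21,   9,  13,  45,  61,
        45,  12,   0]), array([-6.00000000e-02, -5.60000000e-02, -5.20000000e-02, -4.80000000e-02,
       -4.40000000e-02, -4.00000000e-02, -3.60000000e-02, -3.20000000e-02,
       -2.80000000e-02, -2.40000000e-02, -2.00000000e-02, -1.60000000e-02,
       -1.20000000e-02, -8.00000000e-03, -4.00000000e-03,  5.55111512e-17,
        4.00000000e-03,  8.00000000e-03,  1.20000000e-02,  1.60000000e-02,
        2.00000000e-02,  2.40000000e-02,  2.80000000e-02,  3.20000000e-02,
        3.60000000e-02,  4.00000000e-02,  4.40000000e-02,  4.80000000e-02,
        5.20000000e-02,  5.60000000e-02]))
```

View pics/r.png

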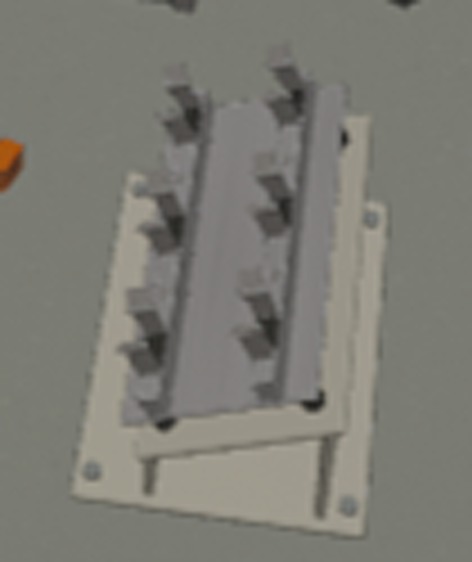

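Crop shows the plate with two rails and six jaw pairs, low edge at left towards the robot. Heights agree with the spec (home axis z≈0.115). Next I'll refine the handle and jaw fits.

```bash
cat > m2.py <<'E'
from h import *
from scipy.optimize import least_squares
def fith(P,x0,L):  # cylinder r 11 axis z 11: unknown yaw, offset ; then extents
    P=P[(P[:,2]>.006)&(P[:,2]<.027)]
    def res(p):
        n=np.array([-np.sin(p[0]),np.cos(p[0])]); o=P[:,:2]@n-p[1]
        return np.hypot(o,P[:,2]-.011)-.011
    a=x0[2]; n=np.array([-np.sin(a),np.cos(a)])
    r=least_squares(res,[a,n@x0[:2]],loss='soft_l1',f_scale=.002).x
    n=np.array([-np.sin(r[0]),np.cos(r[0])]);t=np.array([n[1],-n[0]])
    ok=abs(res(r))<.005; s=P[ok][:,:2]@t; lo,hi=np.percentile(s,[1,99]); lo,hi=s.min(),s.max()
    c=t*(lo+hi)/2+n*r[1]; return c.round(4),np.degrees(r[0]).round(1),'len',round(hi-lo,4),ok.sum(),len(P)
if __name__=='__main__':
    f=dict(np.load('side0.npz')); W=cloud(f); g=dict(np.load('scene0.npz')); G=cloud(g)
    for n,x0,L,b,b2 in(('long',(.49,.365,-.3),.185,(240,306,160,188),(188,238,192,226)),('short',(.522,.212,-.13),.125,(255,306,196,216),(237,269,204,231)),('med',(.51,.075,-.09),.155,(240,304,228,249),(266,303,218,252))):
        for X,bb in((W,b),(G,b2)):
            P=X[bb[2]:bb[3],bb[0]:bb[1]].reshape(-1,3); print(n,fith(P,x0,L))
    for X,bb in((W,(265,350,250,365)),(G,(325,415,195,270))):
        P=X[bb[2]:bb[3],bb[0]:bb[1]].reshape(-1,3); P=P[(P[:,2]>.04)&(P[:,2]<.2)]
        yaw,t=np.radians(-4.1),np.radians(25)
        ex=np.array([np.cos(yaw)*np.cos(t),np.sin(yaw)*np.cos(t),np.sin(t)]);ey=np.array([-np.sin(yaw),np.cos(yaw),0]);ez=np.cross(ex,ey)
        c=np.array([.600,-.186,.115]); q=(P-c)@np.c_[ex,ey,ez]
        pl=q[(abs(q[:,2]+.03)<.003)]; print('plate z med',np.median(pl[:,2]).round(4), 'x',np.percentile(pl[:,0],[1,99]).round(4),'y',np.percentile(pl[:,1],[1,99]).round(4))
        j=q[(q[:,2]>.004)&(q[:,2]<.02)]
        im=np.zeros((1,1))
        for r in(-.03,.03):
            for y in(-.075,0,.075):
                k=j[(abs(j[:,0]-r)<.02)&(abs(j[:,1]-y)<.025)]; print(r,y,len(k),k.mean(0).round(4),k.min(0).round(3),k.max(0).round(3))
E
python3 m2.py
```

```text
long (array([0.4835, 0.3646]), np.float64(-16.5), 'len', np.float64(0.2141), np.int64(357), 416)
long (array([0.4858, 0.3625]), np.float64(-16.2), 'len', np.float64(0.1861), np.int64(260), 295)
short (array([0.5228, 0.2158]), np.float64(-8.7), 'len', np.float64(0.1413), np.int64(276), 310)
short (array([0.5233, 0.2148]), np.float64(-7.6), 'len', np.float64(0.1256), np.int64(180), 203)
med (array([0.5094, 0.0787]), np.float64(-7.1), 'len', np.float64(0.155), np.int64(391), 435)
med (array([0.5134, 0.0774]), np.float64(-6.3), 'len', np.float64(0.1757), np.int64(232), 258)
plate z med -0.0296 x [-0.0505  0.0524] y [-0.101   0.0983]
-0.03 -0.075 55 [-0.0298 -0.0704  0.0111] [-0.038 -0.094  0.004] [-0.022 -0.054  0.018]
-0.03 0 51 [-0.0289  0.005   0.0107] [-0.038 -0.02   0.005] [-0.023  0.02   0.018]
-0.03 0.075 46 [-0.0279  0.0789  0.0105] [-0.036  0.055  0.004] [-0.022  0.096  0.018]
0.03 -0.075 62 [ 0.0304 -0.071   0.0111] [ 0.022 -0.094  0.004] [ 0.038 -0.053  0.018]
0.03 0 54 [0.0309 0.0035 0.0104] [ 0.024 -0.018  0.004] [0.038 0.021 0.017]
0.03 0.075 51 [0.0319 0.079  0.0102] [0.024 0.055 0.004] [0.038 0.096 0.018]
plate z med -0.0301 x [-0.0539  0.0483] y [-0.1005  0.0991]
-0.03 -0.075 30 [-0.0336 -0.0737  0.0123] [-0.041 -0.093  0.007] [-0.027 -0.055  0.019]
-0.03 0 29 [-0.0325  0.0018  0.0119] [-0.039 -0.018  0.005] [-0.026  0.02   0.02 ]
-0.03 0.075 27 [-0.0321  0.0785  0.0113] [-0.039  0.057  0.004] [-0.025  0.093  0.019]
0.03 -0.075 30 [ 0.027  -0.0725  0.0122] [ 0.02  -0.093  0.004] [ 0.033 -0.055  0.019]
0.03 0 27 [0.0272 0.001  0.0102] [ 0.022 -0.019  0.005] [0.034 0.022 0.019]
0.03 0.075 27 [0.027  0.078  0.0114] [0.021 0.056 0.005] [0.034 0.096 0.018]
```

```bash
cat >> h.py <<'E'
def down(a): # tool down, tool x opposite to handle dir a(deg)
    t=np.radians(a); x=np.array([-np.cos(t),-np.sin(t),0]); z=np.array([0,0,-1.]); return R.from_matrix(np.c_[x,np.cross(z,x),z])
YAW=-4.6; C=np.array([.600,-.186,.115])
def frame(yaw=None):
    y,t=np.radians(YAW if yaw is None else yaw),np.radians(25)
    ex=np.array([np.cos(y)*np.cos(t),np.sin(y)*np.cos(t),np.sin(t)]);ey=np.array([-np.sin(y),np.cos(y),0]);return np.c_[ex,ey,np.cross(ex,ey)]
def slot(k): # tool rot at rack and clip point k=1 left,0,-1 right
    F=frame(); return R.from_matrix(np.c_[-F[:,0],F[:,1],-F[:,2]]), C+k*.075*F[:,1]
def plan(p1,R1,n,g,start=None):
    s=manip.state(); p0,R0=(s['tool_pos'],rot(s)) if start is None else start
    w=(R0.inv()*R1).as_rotvec()/n; Rc=R0; d=(np.array(p1)-p0)/n
    for i in range(n):
        print([*(float(v) for v in np.round(np.r_[Rc.inv().apply(d)/.12,w/.15],3)),g],end=', ')
        Rc=Rc*R.from_rotvec(w)
    print(); return (np.array(p1),R1)
def st():
    s=manip.state(); print('t',round(s['time'],2),'p',s['tool_pos'].round(4),'F',s['contact_force'].round(1),'T',s['ft_torque'].round(2),'w',round(s['gripper_width'],3),'j',s['joint_pos'].round(2)); return s
E
python3 -c "
from h import *
plan([.47,.367,.14],down(-16.4),10,0.35)"
```

```text
[-0.28, -0.11, 0.075, -0.001, -0.0, -0.015, 0.35], [-0.28, -0.11, 0.075, -0.001, -0.0, -0.015, 0.35], [-0.28, -0.111, 0.075, -0.001, -0.0, -0.015, 0.35], [-0.28, -0.112, 0.075, -0.001, -0.0, -0.015, 0.35], [-0.279, -0.112, 0.075, -0.001, -0.0, -0.015, 0.35], [-0.279, -0.113, 0.075, -0.001, -0.0, -0.015, 0.35], [-0.279, -0.114, 0.075, -0.001, -0.0, -0.015, 0.35], [-0.279, -0.114, 0.075, -0.001, -0.0, -0.015, 0.35], [-0.278, -0.115, 0.075, -0.001, -0.0, -0.015, 0.35], [-0.278, -0.116, 0.075, -0.001, -0.0, -0.015, 0.35],
```

Request:
{"name": "move_arm", "arguments": {"plan": [[[-0.28,-0.11,0.075,0,0,-0.015,0.35],[-0.28,-0.11,0.075,0,0,-0.015,0.35],[-0.28,-0.11,0.075,0,0,-0.015,0.35],[-0.28,-0.11,0.075,0,0,-0.015,0.35],[-0.28,-0.11,0.075,0,0,-0.015,0.35],[-0.28,-0.115,0.075,0,0,-0.015,0.35],[-0.28,-0.115,0.075,0,0,-0.015,0.35],[-0.28,-0.115,0.075,0,0,-0.015,0.35],[-0.28,-0.115,0.075,0,0,-0.015,0.35],[-0.28,-0.115,0.075,0,0,-0.015,0.35]]]}}

```text
time: 1.35
tool_pos: [0.4719, 0.3665, 0.1405]
tool_rot: [-0.0, 0.143, 0.99, -0.0]
contact_force: [0.9, -0.5, 0.2]
gripper_width: 0.653
grasp_force: 0.0
```

```bash
cat >> h.py <<'E'
def fish(f):
    d=f['depth']; v,u=np.mgrid[:d.shape[0],:d.shape[1]]; x=u-f['cx'];y=v-f['cy'];r=np.hypot(x,y)+1e-9;th=r/f['f']
    k=np.tan(np.minimum(th,1.5))/r; P=np.stack([x*k*d,y*k*d,d],-1)
    V=np.linalg.inv(f['view']); W=P@V[:3,:3].T+V[:3,3]; W[(d==0)|(th>1.3)]=np.nan; return W
E
python3 - <<'E'
from h import *
from m2 import fith
s=st(); f=grab('wrist'); cv2.imwrite('pics/w1.png',f['pixels']); np.savez('w1.npz',**f)
print(f['vfov'],f['f'],np.linalg.inv(f['view'])[:3].round(3).tolist())
W=fish(f)
for c,a in(((.4855,.3635),-16.4),((.523,.215),-8.2)):
    t=np.radians(a);e=np.array([np.cos(t),np.sin(t)]);P=W.reshape(-1,3);P=P[~np.isnan(P[:,0])]
    s=(P[:,:2]-c)@e;o=(P[:,:2]-c)@np.array([-e[1],e[0]]); Q=P[(abs(s)<.115)&(abs(o)<.025)&(P[:,2]>.006)&(P[:,2]<.03)]
    print(len(Q)); 
    if len(Q)>50: print(fith(Q,(*c,t),0), Q[:,2].max())
E
```

```text
t 1.35 p [0.4719 0.3665 0.1405] F [ 0.9 -0.5  0.2] T [-0.    0.02  0.02] w 0.653 j [ 0.54  0.06  1.76  0.    1.32 -0.75]
65.70646984690485 325.19226210127806 [[0.282, 0.919, 0.277, 0.401], [0.96, -0.269, -0.082, 0.387], [-0.001, 0.289, -0.957, 0.283]]
4953
(array([0.4901, 0.3619]), np.float64(-15.9), 'len', np.float64(0.1841), np.int64(4953), 4953) 0.0245845234732478
1586
(array([0.5022, 0.2183]), np.float64(-8.3), 'len', np.float64(0.078), np.int64(1556), 1586) 0.02397345280147789
```

View pics/w1.png

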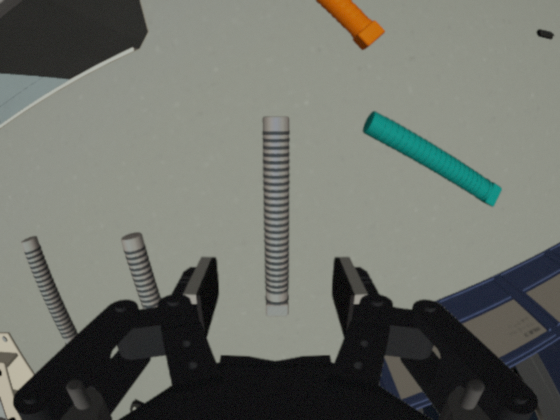

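Wrist view shows the long handle from (276,118) to its head at (277,315). The fit gives a length of 184 mm and a midpoint at about (0.489, 0.362). I'll descend and grip it.

```bash
python3 -c "
from h import *
plan([.489,.362,.004],down(-16.0),4,0.35)"
```

```text
[-0.03, 0.007, 0.281, -0.006, 0.002, -0.016, 0.35], [-0.03, 0.006, 0.281, -0.006, 0.002, -0.016, 0.35], [-0.03, 0.006, 0.281, -0.006, 0.002, -0.016, 0.35], [-0.03, 0.006, 0.281, -0.006, 0.002, -0.016, 0.35],
```

Request:
{"name": "move_arm", "arguments": {"plan": [[[-0.03,0.006,0.281,-0.006,0.002,-0.016,0.35],[-0.03,0.006,0.281,-0.006,0.002,-0.016,0.35],[-0.03,0.006,0.281,-0.006,0.002,-0.016,0.35],[-0.03,0.006,0.281,-0.006,0.002,-0.016,0.35],[0,0,0,0,0,0,0.35],[0,0,0,0,0,0,0.9],[0,0,0,0,0,0,0.9],[0,0,0,0,0,0,0.9],[0,0,0,0,0,0,0.9],[0,0,0,0,0,0,0.9]]]}}

```text
time: 2.65
tool_pos: [0.4873, 0.3674, 0.0088]
tool_rot: [0.001, 0.138, 0.99, 0.003]
contact_force: [-2.1, -0.3, 6.4]
gripper_width: 0.229
grasp_force: 59.2
```

```bash
python3 -c "
from h import *
s=st()
a=plan([.45,.27,.22],down(-16.0),4,0.9)
Rk,c=slot(-1); n=frame()[:,2]
plan(c+n*(.07-.009),Rk,10,.9,a)
print(c)"
```

```text
t 2.65 p [0.4873 0.3674 0.0088] F [-2.1 -0.3  6.4] T [-0.09  0.25 -0.1 ] w 0.229 j [ 0.52  0.25  1.8   0.    1.09 -0.77]
[0.019, -0.214, -0.441, 0.01, 0.002, 0.004, 0.9], [0.019, -0.214, -0.441, 0.01, 0.002, 0.004, 0.9], [0.019, -0.215, -0.441, 0.01, 0.002, 0.004, 0.9], [0.019, -0.216, -0.44, 0.01, 0.002, 0.004, 0.9], 
[-0.216, -0.396, 0.041, -0.029, -0.29, -0.131, 0.9], [-0.206, -0.401, 0.049, -0.029, -0.29, -0.131, 0.9], [-0.196, -0.405, 0.056, -0.029, -0.29, -0.131, 0.9], [-0.186, -0.409, 0.062, -0.029, -0.29, -0.131, 0.9], [-0.175, -0.413, 0.068, -0.029, -0.29, -0.131, 0.9], [-0.164, -0.416, 0.074, -0.029, -0.29, -0.131, 0.9], [-0.152, -0.42, 0.079, -0.029, -0.29, -0.131, 0.9], [-0.14, -0.423, 0.084, -0.029, -0.29, -0.131, 0.9], [-0.128, -0.426, 0.088, -0.029, -0.29, -0.131, 0.9], [-0.116, -0.429, 0.091, -0.029, -0.29, -0.131, 0.9], 
[ 0.59398508 -0.26075842  0.115     ]
```

Request:
{"name": "move_arm", "arguments": {"plan": [[[0.019,0,-0.4,0.01,0,0,0.9],[0.019,-0.21,-0.44,0.01,0,0,0.9],[0.019,-0.21,-0.44,0.01,0,0,0.9],[0.019,-0.21,-0.44,0.01,0,0,0.9],[-0.216,-0.39,0,-0.029,-0.29,-0.131,0.9],[-0.206,-0.39,0,-0.029,-0.29,-0.131,0.9],[-0.196,-0.39,0.05,-0.029,-0.29,-0.131,0.9],[-0.186,-0.39,0.05,-0.029,-0.29,-0.131,0.9],[-0.175,-0.39,0.05,-0.029,-0.29,-0.131,0.9],[0,0,0,0,0,0,0.9]]]}}

```text
time: 3.9
tool_pos: [0.517, 0.0377, 0.2031]
tool_rot: [0.108, 0.091, 0.99, -0.006]
contact_force: [-0.9, 0.5, -0.9]
gripper_width: 0.23
grasp_force: 59.3
```

```bash
cat >> h.py <<'E'
def inhand(L): # handle pose in tool frame from wrist depth
    s=manip.state(); f=grab('wrist'); W=fish(f); Rt=rot(s); P=W.reshape(-1,3); P=P[~np.isnan(P[:,0])]
    q=Rt.inv().apply(P-s['tool_pos'])
    np.savez('ih.npz',q=q); cv2.imwrite('pics/ih%d.png'%(s['time']*100),f['pixels'])
    q=q[(abs(q[:,1])<.018)&(q[:,2]>-.04)&(q[:,2]<.015)&(abs(q[:,0])>.017)&(abs(q[:,0])<.14)]
    from scipy.optimize import least_squares
    def res(p): return np.hypot(q[:,1]-p[0]-p[1]*q[:,0],q[:,2]-p[2]-p[3]*q[:,0])-.011
    r=least_squares(res,[0,0,-.01,0],loss='soft_l1',f_scale=.002).x; ok=abs(res(r))<.005; x=q[ok,0]
    print('y0 %.4f yaw %.2fdeg z0 %.4f pitch %.2fdeg'%(r[0],np.degrees(r[1]),r[2],np.degrees(r[3])),'x',x.min().round(4),x.max().round(4),'len',(x.max()-x.min()).round(4),'mid',((x.max()+x.min())/2).round(4),ok.sum(),len(q))
    return r
E
python3 -c "
from h import *
s=st(); inhand(.185)
Rk,c=slot(-1); n=frame()[:,2]
plan(c+n*(.07-.009),Rk,8,.9)"
```

```text
t 3.9 p [0.517  0.0377 0.2031] F [-0.9  0.5 -0.9] T [0.03 0.15 0.04] w 0.23 j [-0.06 -0.34  2.02 -0.02  1.24 -1.44]
y0 -0.0001 yaw 0.67deg z0 -0.0024 pitch 0.05deg x -0.0534 0.0874 len 0.1409 mid 0.017 10217 10217
[-0.099, -0.296, 0.054, -0.02, -0.183, -0.081, 0.9], [-0.094, -0.297, 0.056, -0.02, -0.183, -0.081, 0.9], [-0.088, -0.299, 0.058, -0.02, -0.183, -0.081, 0.9], [-0.083, -0.3, 0.059, -0.02, -0.183, -0.081, 0.9], [-0.078, -0.301, 0.06, -0.02, -0.183, -0.081, 0.9], [-0.072, -0.302, 0.062, -0.02, -0.183, -0.081, 0.9], [-0.067, -0.303, 0.063, -0.02, -0.183, -0.081, 0.9], [-0.062, -0.304, 0.063, -0.02, -0.183, -0.081, 0.9],
```

```bash
ls pics
```

```text
ih390.png
r.png
scene0.png
side0.png
w1.png
```

View pics/ih390.png

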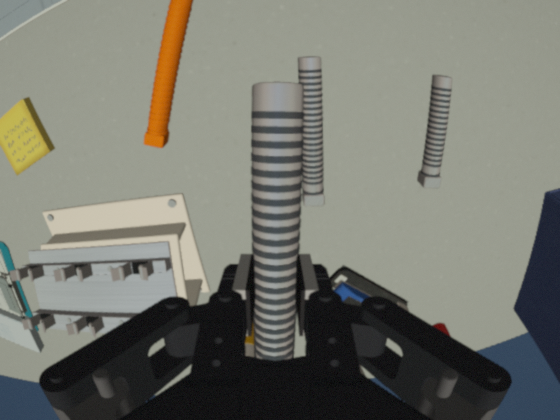

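Wrist view: the handle is held between the pads, which are at (243,285) and (307,285). Its tail is at (276,90) and its head is hidden. I'll check the depth of the pad tips against the axis.

```bash
python3 -c "
from h import *
q=np.load('ih.npz')['q']
for lo,hi in((-.03,-.012),(.012,.03)):
    k=q[(q[:,1]>lo)&(q[:,1]<hi)&(abs(q[:,0])<.02)&(q[:,2]<.03)]; print(len(k),np.histogram(k[:,2],bins=np.arange(-.06,.03,.005)), k[k[:,2]>-.03][:,:2].min(0),k[k[:,2]>-.03][:,:2].max(0))
k=q[(abs(q[:,1])<.004)&(abs(q[:,0]-.05)<.01)&(q[:,2]<.03)];print(np.median(k[:,2]))
"
```

```text
6574 (array([350, 510, 419, 201, 101,  92, 135, 131, 130, 112,  71,   4,   0,
         0,   0,   0,   0]), array([-6.00000000e-02, -5.50000000e-02, -5.00000000e-02, -4.50000000e-02,
       -4.00000000e-02, -3.50000000e-02, -3.00000000e-02, -2.50000000e-02,
       -2.00000000e-02, -1.50000000e-02, -1.00000000e-02, -5.00000000e-03,
       -2.77555756e-17,  5.00000000e-03,  1.00000000e-02,  1.50000000e-02,
        2.00000000e-02,  2.50000000e-02])) [ 0.00575547 -0.02333011] [ 0.01164357 -0.01202449]
6506 (array([354, 514, 405, 222,  82,  88, 141, 141, 121, 107,  72,   4,   0,
         0,   0,   0,   0]), array([-6.00000000e-02, -5.50000000e-02, -5.00000000e-02, -4.50000000e-02,
       -4.00000000e-02, -3.50000000e-02, -3.00000000e-02, -2.50000000e-02,
       -2.00000000e-02, -1.50000000e-02, -1.00000000e-02, -5.00000000e-03,
       -2.77555756e-17,  5.00000000e-03,  1.00000000e-02,  1.50000000e-02,
        2.00000000e-02,  2.50000000e-02])) [0.00578381 0.01200897] [0.01167342 0.02340189]
-0.013165103192559584
```

```bash
cat >> h.py <<'E'
def place(k,r,mid,h):
    Rk,c=slot(k); Rt=Rk*R.from_rotvec([0,0,-r[1]]); n=frame()[:,2]
    return c+n*h-Rt.apply([mid,r[0]+r[1]*mid,r[2]]),Rt
E
python3 -c "
from h import *
s=st()
p,Rt=place(-1,(-.0001,.0117,-.0024),-.005,.04); print(p)
plan(p,Rt,8,.9)"
```

```text
t 3.95 p [0.5171 0.0393 0.2033] F [ 0.9 -0.1 -1.6] T [-0.01  0.13 -0.02] w 0.229 j [-0.06 -0.34  2.02 -0.02  1.24 -1.44]
[ 0.57363553 -0.25902082  0.14696344]
[-0.099, -0.296, 0.079, -0.018, -0.183, -0.091, 0.9], [-0.093, -0.297, 0.081, -0.018, -0.183, -0.091, 0.9], [-0.086, -0.299, 0.083, -0.018, -0.183, -0.091, 0.9], [-0.08, -0.3, 0.084, -0.018, -0.183, -0.091, 0.9], [-0.074, -0.301, 0.085, -0.018, -0.183, -0.091, 0.9], [-0.067, -0.303, 0.086, -0.018, -0.183, -0.091, 0.9], [-0.061, -0.304, 0.087, -0.018, -0.183, -0.091, 0.9], [-0.054, -0.305, 0.088, -0.018, -0.183, -0.091, 0.9],
```

Request:
{"name": "move_arm", "arguments": {"plan": [[[-0.099,-0.296,0.04,-0.018,-0.183,-0.091,0.9],[-0.093,-0.297,0.04,-0.018,-0.183,-0.091,0.9],[-0.086,-0.299,0.06,-0.018,-0.183,-0.091,0.9],[-0.08,-0.3,0.06,-0.018,-0.183,-0.091,0.9],[-0.074,-0.301,0.07,-0.018,-0.183,-0.091,0.9],[-0.067,-0.303,0.12,-0.018,-0.183,-0.091,0.9],[-0.061,-0.304,0.14,-0.018,-0.183,-0.091,0.9],[-0.054,-0.305,0.14,-0.018,-0.183,-0.091,0.9],[0,0,0,0,0,0,0.9],[0,0,0,0,0,0,0.9]]]}}

```text
time: 5.2
tool_pos: [0.5774, -0.2565, 0.1486]
tool_rot: [0.216, 0.031, 0.976, -0.01]
contact_force: [-0.3, 0.2, -1.2]
gripper_width: 0.225
grasp_force: 59.4
```

```bash
cat > chk.py <<'E'
from h import *
import sys
k,L=int(sys.argv[1]),float(sys.argv[2])
s=st(); F=frame(); _,c=slot(k)
r=inhand(L)
q=np.load('ih.npz')['q']; P=rot(s).apply(q)+s['tool_pos']; a=(P-C)@F
# handle in rack frame
b=a-[0,k*.075,0]
h=b[(abs(b[:,1])<.02)&(b[:,0]<-.03)&(b[:,0]>-.13)&(b[:,2]>-.005)&(b[:,2]<.08)]
if len(h): print('handle rackframe: tail x',h[:,0].min().round(4))
# jaws seen by wrist
for rl in(-.03,.03):
  for y in(-.075,0,.075):
    j=a[(abs(a[:,0]-rl)<.016)&(abs(a[:,1]-y)<.027)&(a[:,2]>.004)&(a[:,2]<.019)]
    if len(j)>30: print('jaw',rl,y,len(j),np.percentile(j,1,0).round(4),np.percentile(j,99,0).round(4))
e=rot(s).as_matrix().T@F; print('tool vs rack: ',np.round((s['tool_pos']-c)@F,4), 'Rerr deg',np.degrees((rot(s).inv()*slot(k)[0]).as_rotvec()).round(2))
E
python3 chk.py -1 .185
```

```text
t 5.2 p [ 0.5774 -0.2565  0.1486] F [-0.3  0.2 -1.2] T [0.05 0.32 0.03] w 0.225 j [-0.64 -0.1   1.95  0.28  0.93 -2.27]
y0 -0.0001 yaw 0.65deg z0 -0.0024 pitch 0.05deg x -0.0533 0.0873 len 0.1406 mid 0.017 10240 10240
handle rackframe: tail x -0.0884
jaw -0.03 -0.075 519 [-0.0365 -0.0937  0.0082] [-0.024  -0.0555  0.0165]
jaw -0.03 0 838 [-0.0371 -0.0194  0.007 ] [-0.0238  0.0192  0.0162]
jaw -0.03 0.075 557 [-0.0373  0.0555  0.0042] [-0.0238  0.0936  0.0166]
jaw 0.03 0 588 [ 0.0225 -0.0191  0.0051] [0.0361 0.0194 0.0161]
jaw 0.03 0.075 463 [0.0227 0.056  0.0045] [0.036  0.0938 0.0163]
tool vs rack:  [-0.0011  0.0029  0.0376] Rerr deg [ 0.1  -0.01  0.9 ]
```

Wrist measurement shows the jaws centred to within 0.5 mm in my rack frame. The handle needs +4 mm in tool x and −2.8 mm in tool y before pressing.

Request:
{"name": "move_arm", "arguments": {"plan": [[[0.017,-0.012,0.02,0,0,0.013,0.9],[0.017,-0.012,0.02,0,0,0.013,0.9],[0,0,0.03,0,0,0,0.9],[0,0,0.03,0,0,0,0.9],[0,0,0.03,0,0,0,0.9],[0,0,0.03,0,0,0,0.9],[0,0,0.02,0,0,0,0.9],[0,0,0.02,0,0,0,0.9],[0,0,0.0,0,0,0,0.9],[0,0,0,0,0,0,0.9]]]}}

```text
time: 6.5
tool_pos: [0.5833, -0.2613, 0.1255]
tool_rot: [0.217, 0.034, 0.976, -0.01]
contact_force: [-2.3, 1.4, 3.1]
gripper_width: 0.223
grasp_force: 60.0
```

```bash
python3 chk.py -1 .185 | grep -v jaw
```

```text
t 6.5 p [ 0.5833 -0.2613  0.1255] F [-2.3  1.4  3.1] T [0.27 0.4  0.09] w 0.223 j [-0.64 -0.06  1.95  0.29  0.89 -2.28]
y0 0.0000 yaw 0.61deg z0 -0.0023 pitch 0.21deg x -0.0534 0.0874 len 0.1408 mid 0.017 10713 11025
handle rackframe: tail x -0.0925
tool vs rack:  [-0.0052 -0.0014  0.014 ] Rerr deg [0.03 0.04 0.63]
```

Request:
{"name": "move_arm", "arguments": {"plan": [[[0,0.005,0.005,0,0,0,0.9],[0,0.005,0.005,0,0,0,0.9],[0,0,0.005,0,0,0,0.9],[0,0,0.005,0,0,0,0.9],[0,0,0.01,0,0,0,0.9],[0,0,0.01,0,0,0,0.9],[0,0,0.01,0,0,0,0.9],[0,0,0.01,0,0,0,0.9],[0,0,0.01,0,0,0,0.9],[0,0,0.01,0,0,0,0.9]]]}}

```text
time: 7.8
tool_pos: [0.5875, -0.2605, 0.1168]
tool_rot: [0.217, 0.034, 0.976, -0.01]
contact_force: [-3.2, 4.1, 7.0]
gripper_width: 0.226
grasp_force: 60.5
```

```bash
python3 chk.py -1 .185 | grep -v jaw
```

```text
t 7.8 p [ 0.5875 -0.2605  0.1168] F [-3.2  4.1  7. ] T [0.46 0.32 0.29] w 0.226 j [-0.63 -0.04  1.95  0.29  0.87 -2.28]
y0 -0.0000 yaw 0.58deg z0 -0.0024 pitch 0.27deg x -0.0521 0.0874 len 0.1395 mid 0.0176 10821 11120
handle rackframe: tail x -0.0924
tool vs rack:  [-0.0051 -0.0003  0.0044] Rerr deg [0.02 0.04 0.63]
```

Request:
{"name": "move_arm", "arguments": {"plan": [[[0,0.005,0.005,0,0,0,0.9],[0,0.005,0.005,0,0,0,0.9],[0,0,0.005,0,0,0,0.9],[0,0,0.005,0,0,0,0.9],[0,0,0.005,0,0,0,0.9],[0,0,0.005,0,0,0,0.9],[0,0,0.005,0,0,0,0.9],[0,0,0.005,0,0,0,0.9],[0,0,0.005,0,0,0,0.9],[0,0,0.005,0,0,0,0.9]]]}}

```text
time: 9.1
tool_pos: [0.5902, -0.2604, 0.1121]
tool_rot: [0.217, 0.034, 0.976, -0.011]
contact_force: [-6.6, 1.3, 9.4]
gripper_width: 0.227
grasp_force: 60.6
```

```bash
python3 chk.py -1 .185
```

```text
t 9.1 p [ 0.5902 -0.2604  0.1121] F [-6.6  1.3  9.4] T [0.23 0.49 0.12] w 0.227 j [-0.63 -0.03  1.95  0.29  0.86 -2.28]
y0 -0.0000 yaw 0.58deg z0 -0.0024 pitch 0.34deg x -0.0538 0.0875 len 0.1413 mid 0.0168 10869 11171
handle rackframe: tail x -0.0921
jaw -0.03 -0.075 3833 [-0.0456 -0.0942  0.0041] [-0.0143 -0.0554  0.0179]
jaw -0.03 0 117 [-0.0361 -0.0196  0.004 ] [-0.0247  0.019   0.0056]
jaw -0.03 0.075 79 [-0.0363  0.055   0.004 ] [-0.0243  0.0939  0.0054]
jaw 0.03 -0.075 1775 [ 0.0143 -0.0853  0.0044] [ 0.0438 -0.0645  0.0135]
jaw 0.03 0.075 53 [0.0236 0.0547 0.004 ] [0.0357 0.0943 0.0057]
tool vs rack:  [-0.0047  0.0001 -0.0011] Rerr deg [-0.07  0.07  0.66]
```

Request:
{"name": "move_arm", "arguments": {"plan": [[[0,0,0.005,0,0,0,0.9],[0,0,0.005,0,0,0,0.9],[0,0,0.005,0,0,0,0.9],[0,0,0.005,0,0,0,0.9],[0,0,0.005,0,0,0,0.9],[0,0,0.005,0,0,0,0.9],[0,0,0.005,0,0,0,0.9],[0,0,0.005,0,0,0,0.9],[0,0,0.005,0,0,0,0.9],[0,0,0.005,0,0,0,0.9]]]}}

```text
time: 10.4
tool_pos: [0.5931, -0.2605, 0.1065]
tool_rot: [0.217, 0.034, 0.975, -0.011]
contact_force: [-2.6, 1.7, 5.9]
gripper_width: 0.228
grasp_force: 60.3
```

```bash
cat >> chk.py <<'E'
# board plate height now (other places' free plate area)
pl=a[(abs(a[:,0])<.02)&(abs(a[:,1]-(.0375 if k<=0 else -.0375))<.015)&(abs(a[:,2]+.035)<.025)]; print('plate z',len(pl),np.median(pl[:,2]).round(4) if len(pl) else '', 'F normal',(s['contact_force']@F).round(1), 'axis h rel plate', ((s['tool_pos']-c)@F[:,2]-r[2]).round(4))
E
python3 chk.py -1 .185
```

```text
t 10.4 p [ 0.5931 -0.2605  0.1065] F [-2.6  1.7  5.9] T [0.26 0.1  0.05] w 0.228 j [-0.62 -0.01  1.94  0.3   0.85 -2.28]
y0 -0.0000 yaw 0.54deg z0 -0.0029 pitch 0.36deg x -0.0539 0.0873 len 0.1412 mid 0.0167 10866 12024
handle rackframe: tail x -0.0916
jaw -0.03 -0.075 3943 [-0.0454 -0.094   0.0041] [-0.0144 -0.0557  0.0178]
jaw -0.03 0 1026 [-0.0366 -0.0192  0.0041] [-0.0239  0.0191  0.0113]
jaw -0.03 0.075 333 [-0.0372  0.055   0.004 ] [-0.0243  0.0903  0.0112]
jaw 0.03 -0.075 1501 [ 0.0144 -0.0892  0.0041] [ 0.0426 -0.0598  0.0073]
jaw 0.03 0 179 [ 0.0227 -0.0173  0.0041] [0.0356 0.0195 0.0106]
jaw 0.03 0.075 411 [0.0228 0.0553 0.004 ] [0.0359 0.0937 0.0112]
tool vs rack:  [-0.0044  0.0001 -0.0074] Rerr deg [-0.07  0.13  0.63]
plate z 1519 -0.0347 F normal [0.  1.5 6.5] axis h rel plate -0.0044
```

Normal force dropped from 11.5 to 6.5 N, and the axis is 30.3 mm above the plate, so the handle is home. I'll release and retreat.

Request:
{"name": "move_arm", "arguments": {"plan": [[[0,0,-0.02,0,0,0,0.4],[0,0,-0.02,0,0,0,0.4],[0,0,0,0,0,0,0.4],[0,0,0,0,0,0,0.4],[0,0,-0.1,0,0,0,0.4],[0,0,-0.25,0,0,0,0.4],[0,0,-0.3,0,0,0,0.4],[0,0,-0.3,0,0,0,0.4],[0,0,0,0,0,0,0.4],[0,0,0,0,0,0,0.4]]]}}

```text
time: 11.7
tool_pos: [0.5422, -0.2556, 0.2129]
tool_rot: [0.216, 0.034, 0.976, -0.01]
contact_force: [0.4, 0.1, -0.7]
gripper_width: 0.596
grasp_force: 0.0
```

```bash
cat > lk.py <<'E'
from h import *
from m2 import fith
import sys
F=frame()
def rack(k,L): # placed handle in rack frame from wrist view
    s=manip.state(); f=grab('wrist'); a=(fish(f).reshape(-1,3)-C)@F; a=a[~np.isnan(a[:,0])]
    b=a-[0,k*.075,0]; h=b[(abs(b[:,1])<.02)&(abs(b[:,0])<.12)&(b[:,2]>.003)&(b[:,2]<.03)]
    m=abs(h[:,1])<.006; x=h[m,0]; print('placed: x',x.min().round(4),x.max().round(4))
    for x0 in np.arange(-.09,.1,.02):
        w=h[(abs(h[:,0]-x0)<.006)]; 
        if len(w)>20: t=w[abs(w[:,1])<.006]; print(round(x0,3),len(w),'top',np.median(t[:,2]).round(4) if len(t) else None,'y',((np.percentile(w[:,1],2)+np.percentile(w[:,1],98))/2).round(4))
def look(c,a):
    s=manip.state(); f=grab('wrist'); P=fish(f).reshape(-1,3);P=P[~np.isnan(P[:,0])]
    t=np.radians(a);e=np.array([np.cos(t),np.sin(t)])
    u=(P[:,:2]-c)@e;o=(P[:,:2]-c)@np.array([-e[1],e[0]]); Q=P[(abs(u)<.115)&(abs(o)<.025)&(P[:,2]>.006)&(P[:,2]<.03)]
    print(len(Q),fith(Q,(*c,t),0) if len(Q)>50 else '')
E
python3 - <<'E'
from h import *; from lk import *
st(); rack(-1,.185)
plan([.495,.08,.15],down(-6.8),10,0.35)
E
```

```text
t 11.7 p [ 0.5422 -0.2556  0.2129] F [ 0.4  0.1 -0.7] T [ 0.05  0.25 -0.04] w 0.596 j [-0.68 -0.25  1.97  0.27  1.07 -2.27]
placed: x -0.0917 0.092
-0.09 291 top 0.0102 y 0.0001
-0.07 442 top 0.0103 y 0.0003
-0.05 416 top 0.0107 y 0.0002
-0.03 805 top 0.0106 y 0.0005
-0.01 388 top 0.0105 y -0.0002
0.01 362 top 0.0105 y 0.0
0.03 658 top 0.0105 y 0.0003
0.05 295 top 0.0106 y 0.0005
0.07 276 top 0.0104 y 0.0004
0.09 172 top 0.0111 y 0.0008
[0.075, 0.276, 0.021, 0.005, 0.29, 0.032, 0.35], [0.075, 0.276, 0.024, 0.005, 0.29, 0.032, 0.35], [0.075, 0.275, 0.027, 0.005, 0.29, 0.032, 0.35], [0.075, 0.275, 0.03, 0.005, 0.29, 0.032, 0.35], [0.075, 0.275, 0.033, 0.005, 0.29, 0.032, 0.35], [0.075, 0.274, 0.037, 0.005, 0.29, 0.032, 0.35], [0.075, 0.274, 0.04, 0.005, 0.29, 0.032, 0.35], [0.074, 0.274, 0.043, 0.005, 0.29, 0.032, 0.35], [0.074, 0.273, 0.046, 0.005, 0.29, 0.032, 0.35], [0.073, 0.273, 0.049, 0.005, 0.29, 0.032, 0.35],
```

The long handle sits exactly home: x ±92 mm, top at 10.5 mm everywhere. Next is the medium one.

Request:
{"name": "move_arm", "arguments": {"plan": [[[0.075,0.31,0.01,0.005,0.32,0.035,0.35],[0.075,0.31,0.02,0.005,0.32,0.035,0.35],[0.075,0.31,0.03,0.005,0.32,0.035,0.35],[0.08,0.305,0.04,0.005,0.32,0.035,0.35],[0.085,0.305,0.045,0.005,0.32,0.035,0.35],[0.085,0.305,0.045,0.005,0.32,0.035,0.35],[0.085,0.305,0.045,0.005,0.32,0.035,0.35],[0.085,0.305,0.045,0.005,0.32,0.035,0.35],[0.085,0.305,0.05,0.005,0.32,0.035,0.35],[0,0,0,0,0,0,0.35]]]}}

```text
time: 13.0
tool_pos: [0.4952, 0.083, 0.1513]
tool_rot: [0.0, 0.057, 0.998, -0.0]
contact_force: [0.7, 0.0, -0.1]
gripper_width: 0.647
grasp_force: 0.0
```

```bash
python3 - <<'E'
from h import *; from lk import *
look((.5115,.078),-6.8); st()
plan([.511,.078,.001],down(-6.8),5,0.35)
E
```

```text
3934 (array([0.5088, 0.0777]), np.float64(-6.7), 'len', np.float64(0.1542), np.int64(3934), 3934)
t 13.05 p [0.4956 0.0818 0.1518] F [ 0.2  0.2 -0.8] T [-0.06 -0.01  0.04] w 0.644 j [ 0.02 -0.18  1.97 -0.    1.35 -1.44]
[-0.026, -0.003, 0.251, -0.002, 0.002, 0.005, 0.35], [-0.026, -0.003, 0.251, -0.002, 0.002, 0.005, 0.35], [-0.026, -0.003, 0.251, -0.002, 0.002, 0.005, 0.35], [-0.026, -0.003, 0.251, -0.002, 0.002, 0.005, 0.35], [-0.026, -0.003, 0.251, -0.002, 0.002, 0.005, 0.35],
```

Request:
{"name": "move_arm", "arguments": {"plan": [[[-0.024,-0.004,0.251,0,0,0.005,0.35],[-0.024,-0.004,0.251,0,0,0.005,0.35],[-0.024,-0.004,0.251,0,0,0.005,0.35],[-0.024,-0.004,0.251,0,0,0.005,0.35],[-0.024,-0.004,0.251,0,0,0.005,0.35],[0,0,0,0,0,0,0.5],[0,0,0,0,0,0,0.9],[0,0,0,0,0,0,0.9],[0,0,0,0,0,0,0.9],[0,0,0,0,0,0,0.9]]]}}

```text
time: 14.3
tool_pos: [0.5123, 0.0766, 0.0047]
tool_rot: [0.004, 0.06, 0.998, -0.001]
contact_force: [-1.3, -1.4, 5.4]
gripper_width: 0.227
grasp_force: 59.3
```

```bash
python3 - <<'E'
from h import *
s=st(); a=(s['tool_pos']+[0,0,.1],rot(s)); plan(*a,3,.9)
p,Rt=place(0,(0,0,-.004),-.001,.075)
plan(p,Rt,7,.9,a)
E
```

```text
t 14.3 p [0.5123 0.0766 0.0047] F [-1.3 -1.4  5.4] T [-0.28  0.14 -0.02] w 0.227 j [ 0.01  0.06  2.02 -0.    1.06 -1.44]
[-0.002, -0.0, -0.278, 0.0, 0.0, 0.0, 0.9], [-0.002, -0.0, -0.278, 0.0, 0.0, 0.0, 0.9], [-0.002, -0.0, -0.278, 0.0, 0.0, 0.0, 0.9], 
[-0.105, -0.299, -0.087, -0.009, -0.409, -0.038, 0.9], [-0.109, -0.3, -0.081, -0.009, -0.409, -0.038, 0.9], [-0.112, -0.3, -0.075, -0.009, -0.409, -0.038, 0.9], [-0.115, -0.301, -0.068, -0.009, -0.409, -0.038, 0.9], [-0.117, -0.301, -0.062, -0.009, -0.409, -0.038, 0.9], [-0.119, -0.302, -0.055, -0.009, -0.409, -0.038, 0.9], [-0.12, -0.303, -0.048, -0.009, -0.409, -0.038, 0.9],
```

Request:
{"name": "move_arm", "arguments": {"plan": [[[0,0,-0.3,0,0,0,0.9],[0,0,-0.35,0,0,0,0.9],[0,0,-0.35,0,0,0,0.9],[-0.105,-0.3,-0.08,0,-0.41,-0.04,0.9],[-0.109,-0.3,-0.08,0,-0.41,-0.04,0.9],[-0.112,-0.3,-0.07,0,-0.41,-0.04,0.9],[-0.115,-0.3,-0.06,0,-0.41,-0.04,0.9],[-0.117,-0.3,-0.05,0,-0.41,-0.04,0.9],[-0.119,-0.3,-0.03,0,-0.41,-0.04,0.9],[-0.12,-0.3,-0.02,0,-0.41,-0.04,0.9]]]}}

```text
time: 15.55
tool_pos: [0.5703, -0.1831, 0.188]
tool_rot: [0.216, 0.038, 0.976, -0.013]
contact_force: [0.6, 1.3, -1.1]
gripper_width: 0.231
grasp_force: 59.1
```

```bash
cat > ap.py <<'E'
from h import *
import sys
k,L,h,n=int(sys.argv[1]),float(sys.argv[2]),float(sys.argv[3]),int(sys.argv[4])
manip.grab_frame('wrist'); st(); r=inhand(L)
q=np.load('ih.npz')['q']; x=q[(abs(q[:,1]-r[0])<.006)&(q[:,2]>r[2]-.016)&(q[:,2]<r[2])&(q[:,0]<.15)][:,0]; mid=x.max()-L/2-.0005; print('mid',mid.round(4))
p,Rt=place(k,r,mid,h); plan(p,Rt,n,.9)
E
python3 ap.py 0 .155 .03 6
```

```text
t 15.6 p [ 0.5707 -0.1872  0.1891] F [-0.3 -3.5 -1.6] T [-0.13  0.37 -0.05] w 0.23 j [-0.52 -0.24  2.    0.2   0.98 -2.09]
y0 -0.0001 yaw -0.08deg z0 -0.0066 pitch -0.12deg x -0.0489 0.0802 len 0.1292 mid 0.0156 9642 9642
mid 0.002
[0.003, 0.003, 0.077, -0.012, -0.001, 0.002, 0.9], [0.003, 0.003, 0.077, -0.012, -0.001, 0.002, 0.9], [0.003, 0.003, 0.077, -0.012, -0.001, 0.002, 0.9], [0.003, 0.003, 0.077, -0.012, -0.001, 0.002, 0.9], [0.003, 0.003, 0.077, -0.012, -0.001, 0.002, 0.9], [0.003, 0.002, 0.077, -0.012, -0.001, 0.002, 0.9],
```

Request:
{"name": "move_arm", "arguments": {"plan": [[[0.003,0.003,0.077,-0.012,0,0.002,0.9],[0.003,0.003,0.077,-0.012,0,0.002,0.9],[0.003,0.003,0.077,-0.012,0,0.002,0.9],[0.003,0.003,0.077,-0.012,0,0.002,0.9],[0.003,0.003,0.077,-0.012,0,0.002,0.9],[0.003,0.003,0.077,-0.012,0,0.002,0.9],[0,0,0.04,0,0,0,0.9],[0,0,0.04,0,0,0,0.9],[0,0,0.02,0,0,0,0.9],[0,0,0,0,0,0,0.9]]]}}

```text
time: 16.9
tool_pos: [0.5974, -0.1828, 0.1266]
tool_rot: [0.216, 0.038, 0.976, -0.008]
contact_force: [-0.6, 0.2, -1.4]
gripper_width: 0.233
grasp_force: 59.3
```

```bash
python3 chk.py 0 .155
```

```text
t 16.9 p [ 0.5974 -0.1828  0.1266] F [-0.6  0.2 -1.4] T [ 0.01  0.33 -0.03] w 0.233 j [-0.49 -0.1   1.99  0.23  0.86 -2.1 ]
y0 -0.0001 yaw -0.09deg z0 -0.0065 pitch -0.13deg x -0.0493 0.0802 len 0.1295 mid 0.0154 9989 10330
handle rackframe: tail x -0.0779
jaw -0.03 -0.075 3020 [-0.0456 -0.0931  0.0046] [-0.0144 -0.0552  0.0159]
jaw -0.03 0 946 [-0.037  -0.019   0.0083] [-0.0236  0.0195  0.0183]
jaw -0.03 0.075 1074 [-0.0372  0.0558  0.0063] [-0.0237  0.0939  0.0163]
jaw 0.03 -0.075 1320 [ 0.0143 -0.0933  0.0044] [ 0.0363 -0.0615  0.0156]
jaw 0.03 0.075 463 [0.0225 0.0639 0.0056] [0.0358 0.0946 0.0161]
tool vs rack:  [0.0023 0.003  0.0117] Rerr deg [ 0.09 -0.05  0.12]
plate z 2718 -0.0297 F normal [-1.2  0.1 -1. ] axis h rel plate 0.0182
```

Request:
{"name": "move_arm", "arguments": {"plan": [[[0,-0.012,0,0,0,0,0.9],[0,-0.012,0,0,0,0,0.9],[0,0,0.01,0,0,0,0.9],[0,0,0.01,0,0,0,0.9],[0,0,0.01,0,0,0,0.9],[0,0,0.01,0,0,0,0.9],[0,0,0.01,0,0,0,0.9],[0,0,0.01,0,0,0,0.9],[0,0,0.01,0,0,0,0.9],[0,0,0.01,0,0,0,0.9]]]}}

```text
time: 18.2
tool_pos: [0.6013, -0.1859, 0.1181]
tool_rot: [0.216, 0.038, 0.976, -0.008]
contact_force: [-2.3, 1.5, 4.1]
gripper_width: 0.229
grasp_force: 60.1
```

```bash
python3 chk.py 0 .155|grep -v jaw
```

```text
t 18.2 p [ 0.6013 -0.1859  0.1181] F [-2.3  1.5  4.1] T [0.15 0.5  0.09] w 0.229 j [-0.5  -0.08  1.99  0.23  0.85 -2.11]
y0 -0.0001 yaw -0.09deg z0 -0.0066 pitch -0.15deg x -0.0486 0.0802 len 0.1288 mid 0.0158 10230 10532
handle rackframe: tail x -0.0778
tool vs rack:  [0.0025 0.0002 0.0022] Rerr deg [ 0.1  -0.02  0.12]
plate z 2745 -0.0351 F normal [-0.4  1.3  4.8] axis h rel plate 0.0088
```

Request:
{"name": "move_arm", "arguments": {"plan": [[[0,0,0.01,0,0,0,0.9],[0,0,0.01,0,0,0,0.9],[0,0,0.01,0,0,0,0.9],[0,0,0.01,0,0,0,0.9],[0,0,0.01,0,0,0,0.9],[0,0,0.01,0,0,0,0.9],[0,0,0.01,0,0,0,0.9],[0,0,0.01,0,0,0,0.9],[0,0,0,0,0,0,0.9],[0,0,0,0,0,0,0.9]]]}}

```text
time: 19.5
tool_pos: [0.6056, -0.1863, 0.11]
tool_rot: [0.216, 0.038, 0.976, -0.008]
contact_force: [-5.4, 1.7, 7.9]
gripper_width: 0.233
grasp_force: 60.5
```

```bash
python3 chk.py 0 .155|grep -v jaw
```

```text
t 19.5 p [ 0.6056 -0.1863  0.11  ] F [-5.4  1.7  7.9] T [0.26 0.49 0.07] w 0.233 j [-0.49 -0.06  1.98  0.23  0.83 -2.11]
y0 -0.0000 yaw -0.08deg z0 -0.0066 pitch -0.28deg x -0.0517 0.0802 len 0.1319 mid 0.0142 10325 10651
handle rackframe: tail x -0.0772
tool vs rack:  [ 0.003   0.0001 -0.0069] Rerr deg [0.09 0.01 0.13]
plate z 2769 -0.042 F normal [-1.6  1.2  9.5] axis h rel plate -0.0002
```

Not clicked yet (9.5 N, board in 12 mm). I'll press on.

Request:
{"name": "move_arm", "arguments": {"plan": [[[0,0,0.005,0,0,0,0.9],[0,0,0.005,0,0,0,0.9],[0,0,0.005,0,0,0,0.9],[0,0,0.005,0,0,0,0.9],[0,0,0.005,0,0,0,0.9],[0,0,0.005,0,0,0,0.9],[0,0,0.005,0,0,0,0.9],[0,0,0.005,0,0,0,0.9],[0,0,0.005,0,0,0,0.9],[0,0,0.005,0,0,0,0.9]]]}}

```text
time: 20.8
tool_pos: [0.6084, -0.1865, 0.1043]
tool_rot: [0.217, 0.038, 0.975, -0.008]
contact_force: [-1.5, 2.0, 6.2]
gripper_width: 0.231
grasp_force: 60.0
```

```bash
python3 chk.py 0 .155
```

```text
t 20.8 p [ 0.6084 -0.1865  0.1043] F [-1.5  2.   6.2] T [ 0.17 -0.09  0.04] w 0.231 j [-0.49 -0.05  1.98  0.24  0.82 -2.11]
y0 -0.0000 yaw -0.08deg z0 -0.0070 pitch 0.30deg x -0.0488 0.0802 len 0.129 mid 0.0157 10196 11377
handle rackframe: tail x -0.0772
jaw -0.03 -0.075 1266 [-0.045  -0.0937  0.004 ] [-0.0152 -0.055   0.0094]
jaw -0.03 0 1909 [-0.0454 -0.0195  0.004 ] [-0.0148  0.0197  0.0093]
jaw -0.03 0.075 721 [-0.0364  0.0555  0.0041] [-0.0242  0.0942  0.0095]
jaw 0.03 -0.075 395 [ 0.0145 -0.0939  0.004 ] [ 0.036  -0.0557  0.009 ]
jaw 0.03 0 599 [ 0.0144 -0.0142  0.004 ] [0.0452 0.0145 0.0058]
jaw 0.03 0.075 279 [0.0231 0.0563 0.004 ] [0.0357 0.0947 0.0092]
tool vs rack:  [ 0.0031  0.0002 -0.0132] Rerr deg [0.09 0.05 0.11]
plate z 2954 -0.0365 F normal [1.1 1.9 6.4] axis h rel plate -0.0062
```

The force dropped and the axis is 30.3 mm above the plate, so this one is home too. Releasing.

Request:
{"name": "move_arm", "arguments": {"plan": [[[0,0,-0.03,0,0,0,0.4],[0,0,-0.02,0,0,0,0.4],[0,0,0,0,0,0,0.4],[0,0,0,0,0,0,0.4],[0,0,-0.1,0,0,0,0.4],[0,0,-0.25,0,0,0,0.4],[0,0,-0.3,0,0,0,0.4],[0,0,-0.3,0,0,0,0.4],[0,0,0,0,0,0,0.4],[0,0,0,0,0,0,0.4]]]}}

```text
time: 22.1
tool_pos: [0.5569, -0.1824, 0.212]
tool_rot: [0.216, 0.038, 0.976, -0.008]
contact_force: [-0.1, -0.0, -0.7]
gripper_width: 0.593
grasp_force: 0.0
```

```bash
python3 - <<'E'
from h import *; from lk import *
st(); rack(0,.155)
plan([.508,.217,.15],down(-8.2),10,0.35)
E
```

```text
t 22.1 p [ 0.5569 -0.1824  0.212 ] F [-0.1 -0.  -0.7] T [-0.01  0.23 -0.01] w 0.593 j [-0.53 -0.29  2.01  0.22  1.05 -2.1 ]
placed: x -0.0767 0.0762
-0.07 458 top 0.0104 y 0.0002
-0.05 445 top 0.0107 y 0.0002
-0.03 856 top 0.0106 y 0.0
-0.01 410 top 0.0107 y 0.0
0.01 392 top 0.0105 y 0.0
0.03 696 top 0.0107 y 0.0004
0.05 300 top 0.0108 y 0.0005
0.07 306 top 0.0113 y 0.0006
[0.082, 0.328, 0.019, 0.011, 0.289, 0.043, 0.35], [0.083, 0.328, 0.022, 0.011, 0.289, 0.043, 0.35], [0.084, 0.327, 0.025, 0.011, 0.289, 0.043, 0.35], [0.085, 0.327, 0.028, 0.011, 0.289, 0.043, 0.35], [0.086, 0.326, 0.031, 0.011, 0.289, 0.043, 0.35], [0.086, 0.326, 0.034, 0.011, 0.289, 0.043, 0.35], [0.087, 0.325, 0.038, 0.011, 0.289, 0.043, 0.35], [0.087, 0.325, 0.041, 0.011, 0.289, 0.043, 0.35], [0.087, 0.324, 0.044, 0.011, 0.289, 0.043, 0.35], [0.088, 0.324, 0.048, 0.011, 0.289, 0.043, 0.35],
```

The medium handle is home and centred. Now the short one.

Request:
{"name": "move_arm", "arguments": {"plan": [[[0.092,0.362,0.02,0.012,0.32,0.048,0.35],[0.092,0.362,0.025,0.012,0.32,0.048,0.35],[0.093,0.362,0.03,0.012,0.32,0.048,0.35],[0.094,0.362,0.03,0.012,0.32,0.048,0.35],[0.095,0.362,0.035,0.012,0.32,0.048,0.35],[0.096,0.362,0.04,0.012,0.32,0.048,0.35],[0.096,0.362,0.045,0.012,0.32,0.048,0.35],[0.097,0.362,0.05,0.012,0.32,0.048,0.35],[0.097,0.362,0.05,0.012,0.32,0.048,0.35],[0,0,0,0,0,0,0.35]]]}}

```text
time: 23.4
tool_pos: [0.5077, 0.2182, 0.1484]
tool_rot: [-0.001, 0.07, 0.998, -0.001]
contact_force: [-0.4, 0.6, -0.3]
gripper_width: 0.652
grasp_force: 0.0
```

```bash
python3 - <<'E'
from h import *; from lk import *
look((.523,.215),-8.2); st()
plan([.5235,.215,.000],down(-8.2),5,0.35)
E
```

```text
3256 (array([0.5255, 0.2143]), np.float64(-8.6), 'len', np.float64(0.1241), np.int64(3241), 3256)
t 23.45 p [0.508  0.2169 0.1489] F [-0.3 -0.2  0.5] T [-0.04 -0.02 -0.  ] w 0.646 j [ 0.27 -0.05  1.86 -0.    1.34 -1.16]
[-0.026, 0.001, 0.248, -0.004, -0.001, 0.002, 0.35], [-0.026, 0.001, 0.248, -0.004, -0.001, 0.002, 0.35], [-0.026, 0.001, 0.248, -0.004, -0.001, 0.002, 0.35], [-0.026, 0.001, 0.248, -0.004, -0.001, 0.002, 0.35], [-0.026, 0.001, 0.248, -0.004, -0.001, 0.002, 0.35],
```

Request:
{"name": "move_arm", "arguments": {"plan": [[[-0.028,0,0.248,0,0,0.006,0.35],[-0.028,0,0.248,0,0,0.006,0.35],[-0.028,0,0.248,0,0,0.006,0.35],[-0.028,0,0.248,0,0,0.006,0.35],[-0.028,0,0.248,0,0,0.006,0.35],[0,0,0,0,0,0,0.5],[0,0,0,0,0,0,0.9],[0,0,0,0,0,0,0.9],[0,0,0,0,0,0,0.9],[0,0,0,0,0,0,0.9]]]}}

```text
time: 24.7
tool_pos: [0.5268, 0.2135, 0.0038]
tool_rot: [0.002, 0.074, 0.997, -0.0]
contact_force: [-1.3, -1.5, 6.1]
gripper_width: 0.233
grasp_force: 59.1
```

```bash
python3 - <<'E'
from h import *
s=st(); a=(s['tool_pos']+[0,0,.12],rot(s))
p,Rt=place(1,(0,0,-.006),0,.075)
plan(p,Rt,7,.9,a)
E
```

```text
t 24.7 p [0.5268 0.2135 0.0038] F [-1.3 -1.5  6.1] T [-0.3   0.17 -0.03] w 0.233 j [ 0.26  0.17  1.9  -0.    1.07 -1.17]
[-0.116, -0.371, -0.063, -0.015, -0.411, -0.064, 0.9], [-0.116, -0.372, -0.057, -0.015, -0.411, -0.064, 0.9], [-0.116, -0.373, -0.051, -0.015, -0.411, -0.064, 0.9], [-0.115, -0.374, -0.044, -0.015, -0.411, -0.064, 0.9], [-0.114, -0.375, -0.038, -0.015, -0.411, -0.064, 0.9], [-0.113, -0.376, -0.032, -0.015, -0.411, -0.064, 0.9], [-0.111, -0.377, -0.026, -0.015, -0.411, -0.064, 0.9],
```

Request:
{"name": "move_arm", "arguments": {"plan": [[[0,0,-0.3,0,0,0,0.9],[0,0,-0.35,0,0,0,0.9],[0,0,-0.38,0,0,0,0.9],[-0.116,-0.372,-0.063,-0.015,-0.411,-0.064,0.9],[-0.116,-0.372,-0.057,-0.015,-0.411,-0.064,0.9],[-0.116,-0.373,-0.051,-0.015,-0.411,-0.064,0.9],[-0.115,-0.374,-0.044,-0.015,-0.411,-0.064,0.9],[-0.114,-0.375,-0.038,-0.015,-0.411,-0.064,0.9],[-0.113,-0.376,-0.032,-0.015,-0.411,-0.064,0.9],[-0.111,-0.377,-0.026,-0.015,-0.411,-0.064,0.9]]]}}

```text
time: 25.95
tool_pos: [0.5755, -0.1101, 0.1798]
tool_rot: [0.216, 0.039, 0.976, -0.009]
contact_force: [-0.2, 0.2, -0.7]
gripper_width: 0.232
grasp_force: 58.9
```

```bash
python3 ap.py 1 .125 .03 6
```

```text
t 26.0 p [ 0.5758 -0.1151  0.1807] F [ 0.8 -3.4  0.1] T [-0.12  0.24 -0.05] w 0.23 j [-0.38 -0.27  2.05  0.15  0.95 -1.93]
y0 -0.0001 yaw -0.21deg z0 -0.0075 pitch -0.05deg x -0.0473 0.0629 len 0.1103 mid 0.0078 7357 7413
mid -0.0001
[-0.0, 0.006, 0.069, -0.003, -0.0, -0.0, 0.9], [-0.0, 0.006, 0.069, -0.003, -0.0, -0.0, 0.9], [-0.0, 0.006, 0.069, -0.003, -0.0, -0.0, 0.9], [-0.0, 0.006, 0.069, -0.003, -0.0, -0.0, 0.9], [0.0, 0.006, 0.069, -0.003, -0.0, -0.0, 0.9], [0.0, 0.006, 0.069, -0.003, -0.0, -0.0, 0.9],
```

Request:
{"name": "move_arm", "arguments": {"plan": [[[0,0.003,0.07,0,0,0,0.9],[0,0.003,0.07,0,0,0,0.9],[0,0.003,0.07,0,0,0,0.9],[0,0.003,0.07,0,0,0,0.9],[0,0,0.07,0,0,0,0.9],[0,0,0.07,0,0,0,0.9],[0,0,0.04,0,0,0,0.9],[0,0,0.04,0,0,0,0.9],[0,0,0.02,0,0,0,0.9],[0,0,0,0,0,0,0.9]]]}}

```text
time: 27.3
tool_pos: [0.6022, -0.1098, 0.1232]
tool_rot: [0.216, 0.039, 0.976, -0.009]
contact_force: [-0.7, -0.2, -0.7]
gripper_width: 0.226
grasp_force: 58.9
```

```bash
python3 chk.py 1 .125
```

```text
t 27.3 p [ 0.6022 -0.1098  0.1232] F [-0.7 -0.2 -0.7] T [-0.01  0.25 -0.05] w 0.226 j [-0.35 -0.14  2.03  0.15  0.83 -1.93]
y0 -0.0001 yaw -0.21deg z0 -0.0074 pitch -0.02deg x -0.0481 0.0629 len 0.1111 mid 0.0074 7878 8249
handle rackframe: tail x -0.0631
jaw -0.03 -0.075 1611 [-0.0456 -0.0897  0.0043] [-0.0143 -0.0547  0.0155]
jaw -0.03 0 3079 [-0.0456 -0.0182  0.0048] [-0.0146  0.0197  0.0158]
jaw -0.03 0.075 1037 [-0.0403  0.056   0.0087] [-0.016   0.0945  0.0187]
jaw 0.03 -0.075 1375 [ 0.0143 -0.0928  0.0043] [ 0.0456 -0.0549  0.0158]
jaw 0.03 0 1062 [ 0.0142 -0.0184  0.0044] [0.0359 0.0107 0.0158]
jaw 0.03 0.075 77 [0.0211 0.0637 0.0096] [0.0454 0.0885 0.0189]
tool vs rack:  [-0.0001  0.0011  0.0091] Rerr deg [-0.   -0.09  0.02]
plate z 1115 -0.0297 F normal [-0.9 -0.3 -0.4] axis h rel plate 0.0165
```

Request:
{"name": "move_arm", "arguments": {"plan": [[[-0.003,-0.007,0.01,0,0,0,0.9],[0,0,0.01,0,0,0,0.9],[0,0,0.01,0,0,0,0.9],[0,0,0.01,0,0,0,0.9],[0,0,0.01,0,0,0,0.9],[0,0,0.01,0,0,0,0.9],[0,0,0.01,0,0,0,0.9],[0,0,0.01,0,0,0,0.9],[0,0,0.01,0,0,0,0.9],[0,0,0.01,0,0,0,0.9]]]}}

```text
time: 28.6
tool_pos: [0.6077, -0.111, 0.1129]
tool_rot: [0.216, 0.039, 0.976, -0.009]
contact_force: [-3.6, 0.7, 5.3]
gripper_width: 0.229
grasp_force: 59.8
```

```bash
python3 chk.py 1 .125|grep -v jaw
```

```text
t 28.6 p [ 0.6077 -0.111   0.1129] F [-3.6  0.7  5.3] T [ 0.02  0.27 -0.02] w 0.229 j [-0.35 -0.11  2.02  0.16  0.81 -1.93]
y0 -0.0001 yaw -0.18deg z0 -0.0075 pitch 0.02deg x -0.0479 0.063 len 0.1109 mid 0.0076 7983 8357
handle rackframe: tail x -0.0624
tool vs rack:  [ 0.0006  0.0003 -0.0026] Rerr deg [-0.   -0.05  0.02]
plate z 1095 -0.0387 F normal [-1.1  0.4  6.3] axis h rel plate 0.0048
```

Request:
{"name": "move_arm", "arguments": {"plan": [[[0,0,0.01,0,0,0,0.9],[0,0,0.01,0,0,0,0.9],[0,0,0.01,0,0,0,0.9],[0,0,0.01,0,0,0,0.9],[0,0,0.005,0,0,0,0.9],[0,0,0.005,0,0,0,0.9],[0,0,0.005,0,0,0,0.9],[0,0,0.005,0,0,0,0.9],[0,0,0.005,0,0,0,0.9],[0,0,0.005,0,0,0,0.9]]]}}

```text
time: 29.9
tool_pos: [0.6115, -0.1114, 0.106]
tool_rot: [0.216, 0.039, 0.976, -0.009]
contact_force: [-5.4, 0.7, 8.6]
gripper_width: 0.233
grasp_force: 60.2
```

```bash
python3 chk.py 1 .125
```

```text
t 29.9 p [ 0.6115 -0.1114  0.106 ] F [-5.4  0.7  8.6] T [0.11 0.46 0.07] w 0.233 j [-0.35 -0.09  2.02  0.16  0.8  -1.93]
y0 -0.0000 yaw -0.19deg z0 -0.0075 pitch -0.16deg x -0.0476 0.063 len 0.1106 mid 0.0077 8059 8461
handle rackframe: tail x -0.0618
jaw -0.03 0.075 3011 [-0.0457  0.0664  0.0041] [-0.0142  0.0836  0.0093]
jaw 0.03 0.075 1605 [0.0142 0.0668 0.0041] [0.0443 0.0838 0.0089]
tool vs rack:  [ 0.0012  0.0003 -0.0104] Rerr deg [-0.01 -0.02  0.03]
plate z 1103 -0.0443 F normal [-1.2  0.3 10.1] axis h rel plate -0.003
```

Request:
{"name": "move_arm", "arguments": {"plan": [[[0,0,0.005,0,0,0,0.9],[0,0,0.005,0,0,0,0.9],[0,0,0.005,0,0,0,0.9],[0,0,0.005,0,0,0,0.9],[0,0,0.005,0,0,0,0.9],[0,0,0.005,0,0,0,0.9],[0,0,0.005,0,0,0,0.9],[0,0,0.005,0,0,0,0.9],[0,0,0.005,0,0,0,0.9],[0,0,0.005,0,0,0,0.9]]]}}

```text
time: 31.2
tool_pos: [0.6141, -0.1116, 0.1002]
tool_rot: [0.216, 0.039, 0.976, -0.009]
contact_force: [-2.8, 1.6, 5.9]
gripper_width: 0.232
grasp_force: 59.8
```

```bash
python3 chk.py 1 .125
```

```text
t 31.2 p [ 0.6141 -0.1116  0.1002] F [-2.8  1.6  5.9] T [ 0.09  0.21 -0.  ] w 0.232 j [-0.35 -0.08  2.02  0.16  0.78 -1.93]
y0 -0.0000 yaw -0.19deg z0 -0.0080 pitch 0.33deg x -0.0475 0.0629 len 0.1104 mid 0.0077 7991 9300
handle rackframe: tail x -0.0618
jaw -0.03 -0.075 84 [-0.0358 -0.0569  0.0042] [-0.0239 -0.0538  0.0066]
jaw -0.03 0 355 [-0.0359 -0.0193  0.004 ] [-0.0239  0.0203  0.0073]
jaw -0.03 0.075 563 [-0.0364  0.0555  0.004 ] [-0.0243  0.095   0.007 ]
jaw 0.03 -0.075 143 [ 0.0238 -0.0942  0.0041] [ 0.0364 -0.0537  0.007 ]
jaw 0.03 0 130 [ 0.0238 -0.0192  0.004 ] [0.0352 0.0201 0.0066]
tool vs rack:  [ 0.0011  0.0003 -0.0168] Rerr deg [-0.01  0.01  0.02]
plate z 976 -0.0391 F normal [-0.2  1.4  6.6] axis h rel plate -0.0088
```

Clicked: the axis is 30.3 mm above the plate and the force has dropped. I'll release, retreat and check.

Request:
{"name": "move_arm", "arguments": {"plan": [[[0,0,-0.04,0,0,0,0.4],[0,0,-0.03,0,0,0,0.4],[0,0,0,0,0,0,0.4],[0,0,0,0,0,0,0.4],[0,0,-0.1,0,0,0,0.4],[0,0,-0.25,0,0,0,0.4],[0,0,-0.3,0,0,0,0.4],[0,0,-0.3,0,0,0,0.4],[0,0,-0.3,0,0,0,0.4],[0,0,0,0,0,0,0.4]]]}}

```text
time: 32.5
tool_pos: [0.548, -0.1067, 0.2482]
tool_rot: [0.219, 0.039, 0.975, -0.01]
contact_force: [-0.1, 0.6, -0.1]
gripper_width: 0.6
grasp_force: 0.0
```

```bash
python3 - <<'E'
from h import *; from lk import *
st()
for k,L in((1,.125),(0,.155),(-1,.185)): rack(k,L)
cv2.imwrite('pics/side9.png',grab('side')['pixels'])
E
```

```text
t 32.5 p [ 0.548  -0.1067  0.2482] F [-0.1  0.6 -0.1] T [-0.03  0.23  0.  ] w 0.6 j [-0.39 -0.41  2.04  0.15  1.1  -1.92]
placed: x -0.061 0.0628
-0.05 331 top 0.0107 y 0.0003
-0.03 651 top 0.0107 y 0.0004
-0.01 311 top 0.011 y -0.0001
0.01 298 top 0.0107 y -0.0004
0.03 550 top 0.0108 y 0.0001
0.05 303 top 0.0111 y 0.0001
placed: x -0.0771 0.0682
-0.07 315 top 0.0105 y 0.0007
-0.05 313 top 0.0107 y 0.0011
-0.03 586 top 0.0108 y 0.0003
-0.01 303 top 0.0107 y 0.001
0.01 278 top 0.0107 y 0.0011
0.03 521 top 0.0106 y 0.0004
0.05 243 top 0.0107 y 0.0011
0.07 65 top 0.0109 y -0.0031
placed: x -0.0921 0.0927
-0.09 161 top 0.0102 y 0.0013
-0.07 256 top 0.0104 y 0.0013
-0.05 254 top 0.0106 y 0.0017
-0.03 459 top 0.0105 y 0.0008
-0.01 234 top 0.0107 y 0.0018
0.01 226 top 0.0107 y 0.0019
0.03 424 top 0.0106 y 0.0007
0.05 198 top 0.0107 y 0.0022
0.07 193 top 0.0105 y 0.0018
0.09 137 top 0.0112 y 0.0016
```

View pics/side9.png

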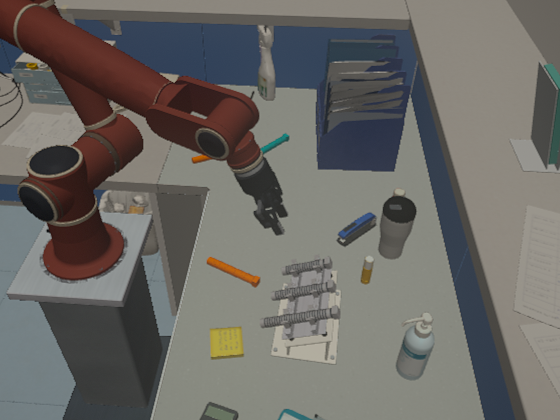

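Side view shows the three handles on the rack: short (308,266), medium (305,290) and long (300,316). The stapler, sticky notes and glue stick haven't moved, and the gripper is clear.

```bash
python3 -c "
from plant import manip
print(manip.job_done())"
```

```text
the job is handed in; nothing more can be done
None
```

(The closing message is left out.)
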